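# Line up the cap-rail board under the drill

## Task

Two plywood cap-rail boards, each with one square wooden peg and one black cross, lie on the studio bench next to a small drill stand. Slide the longer board along the bench, without lifting it, until its cross sits straight under the tip of the drill bit, ready for the second peg hole, then let go and leave it lying flat and still. Leave the shorter board where it is and do not bump hard into the drill stand.

Things in the scene. Friction and masses are not known exactly. Their poses are not given: they have to be found in the camera images.
- long_board: The longer plywood board, 230 x 70 x 15 mm, about 0.2 kg, loose and flat on the bench, with an upright square peg (26 x 26 mm, faces along the board's edges, top 70 mm above the bench) fixed near one end; it can be slid by the peg. Origin: on the bench under the peg's centre; z up; y along the board, which reaches from y = +40 mm (peg end) to y = -190 mm (cross end) and 35 mm either side in x.
- long_board_cross (a point): Centre of the black cross (two strokes 34 mm long) drawn on the top face of the longer board, 150 mm from the peg's centre towards -y of the board, 15 mm above the bench. Same axes as the board.
- short_board: The shorter board, 150 x 70 x 15 mm, with the same square peg and a cross of its own only 70 mm from the peg. Origin and axes as for the longer board (it reaches from y = 40 mm to y = -110 mm). It is to be left alone.
- drill_stand: Drill stand fixed to the bench. Origin: on the bench straight below the upright 6 mm bit, whose tip is 35 mm up (20 mm above a board). z up. Foot plate (y -105 to -205 mm, 150 mm wide) and 390 mm column (y = -150 mm) stand on the -y side; an arm about 225 mm up carries the drill (62 mm across, top 315 mm up). Its +y side, where the boards lie, is open.

How it is judged:
By the outcome, as a careful person would: the job done as asked, in the order asked, and still so for the second after the job is handed in, with the robot touching nothing.
It also fails if it takes over 43 s, if anything falls off the work surface, if the arm or the gripper's body presses on something with over 40 N, if the wrist force passes 120 N, or if a joint passes its speed limit or range.

## Robot

A 6-joint arm with a two-finger parallel gripper is mounted at the origin on the work surface. World frame = base frame: x ahead of the robot, y to its left, z up, the work surface at z = 0. Lengths are in mm, angles in rad, forces in N, time in s.
With the tool pointing down it reaches from about 275 to 750 mm from the base axis. Payload 10.2 kg.
Tool frame: the origin (TCP) lies on the front face of the gripper's body, between the roots of the fingers; the fingertips stand manip.tcp_to_tips ahead of it and the grasp point (between the pads) lies 54 mm ahead of it (manip.tcp_to_tips is the distance from the TCP to the fingertips, in mm); z points along the fingers, y is the direction in which the jaws open and shut (so a half turn about z gives the same grasp; the last joint's range is limited). The gripper opens to 85 mm and grips with 20 to 120 N. Pads are 22 mm wide; open, the fingers measure 114 mm over their backs; the gripper's body (76 mm by 85 mm) begins 54 mm behind the grasp point. The pads swing forward as they close: fully open they stand 13 mm farther back than shut.
Start: joints at [-1.402, 0.313, 1.498, -0, 1.331, -0.223], TCP at [200.461, -485.229, 303.894] pointing down, gripper open.
Joint ranges: [-2.94, 2.94], [-0.97, 2.17], [0.19, 2.56], [-1.23, 4.37], [0.02, 3.11], [-2.88, 2.88]. Speed limits (rad/s): [2.39, 2.39, 3.01, 3.14, 3.14, 3.14].

## Interface

Orientations are given as a unit quaternion [w, x, y, z].
In Python, from station import manip gives the robot as it stands. The module is installed in compiled form; this text tells all that it offers.
- The arm moves only by the tool jog_arm, never from a script. Its argument "motion" is a list of rows, each a list of 2 entries, a list of its own where there are three numbers: the shift along the tool's x, y, z in units of 50 mm (1.0 is 50 mm), then the turn about the tool's z in units of 5 degrees (1.0 is 5 degrees). A call has 1 to 10 rows; each row is the pose to reach, as a shift and turn from the pose commanded when the call began, along the tool's axes at that moment; what a row does not reach only later rows make up. A row lasts 1/10 s, in which the tool goes at most 50 mm and 8.59 degrees, less where a joint would pass 70% of its speed; a pose out of reach is approached as far as the arm can. A call with a gripper value outside its range is refused whole. "grip" is the closure, from 0 (fully open) to 1 (shut), set as the call begins (left out, the last holds). The fingers move at their own pace and stop on an object; the grip force is fixed at half the most. Time passes only in rows, so rows that repeat a pose let the fingers close. It gives the time, the measured TCP pose, the force and the opening at its end, in the units of the state.
- manip.get_obs(): the state, without advancing time (a new reading comes with each control period).
- manip.camera(name): name is "scene" or "side" or "wrist"; returns the picture (384x512x3 uint8, red, green, blue); there is no depth.
- manip.calibration(name): a dict with "intrinsics" (3x3 intrinsics, pixels), "rvec" (rotation vector, rad) and "tvec" (3), from world to camera coordinates, as OpenCV has them; the wrist camera has in their place "T_tool_cam" (4x4, takes a point from camera to tool coordinates, whose origin is the TCP and whose axes are the flange's). Camera axes: x right, y down, z forward; pixel columns grow to the right and rows downward; lengths in mm; the calibration is good to about 2 mm. A picture is of the moment at which its call begins: read the wrist's pose just before it. calibration takes no time and is no camera call.
- manip.sign_off(): hands the job in, once; it reports no verdict.
The state is a dict: "t": time; "qpos": joint angles; "qd": joint speeds; "joint_torque": joint torques, N m; "eef_pos": TCP position; "eef_rot": TCP orientation; "wrist_force": force on the tool from outside, world axes, zero at the start; "wrist_torque": the same for the moment, N m; "width": finger opening in mm.
Only numpy, scipy, OpenCV 4.12 (cv2) and the standard library are available. Lean on these libraries where they do the work, as an engineer would, in place of code of your own. Each camera call takes 0.05 s, during which the arm holds its last target.

## Working session

There is one attempt and no reset: what is moved stays moved. The work goes in short steps, Python scripts to look and compute and a tool call to move; the robot and the scene stay as the last step left them, time stands still between calls to the robot, and variables do not carry over. Pictures are saved under pics/ and viewed, and the job is handed in when it is done.

Besides the shell and the picture viewer there is one more tool, called after "Request:" as a command line: name --argument value ..., lists and objects as JSON in quotes. jog_arm: Moves the arm, as the interface text tells. Its arguments: {"type":"object","properties":{"motion":{"type":"array"},"grip":{"type":"number"}},"required":["motion"]}

```bash
mkdir -p pics; python3 - <<'E'
from station import manip
import cv2,json
o=manip.get_obs(); print(o, manip.tcp_to_tips)
for n in("scene","side","wrist"):
    cv2.imwrite(f"pics/{n}0.png",manip.camera(n)[:,:,::-1]); print(n,manip.calibration(n))
E
```

```text
{'t': 0.0, 'qpos': array([-1.40242007e+00,  3.13492754e-01,  1.49844355e+00,  2.89870137e-06,
        1.33097731e+00, -2.23402588e-01]), 'qd': array([-0.00044926, -0.00167438,  0.00155946,  0.00039336, -0.00126741,
        0.00072578]), 'joint_torque': array([-1.38676121e-03, -4.12271118e+01, -2.59742206e+01, -2.58500759e-04,
        4.19580916e-03,  1.10193344e-05]), 'eef_pos': array([ 200.42304537, -485.06573608,  303.31069434]), 'eef_rot': array([-6.60192025e-04,  9.80874795e-01,  1.94638642e-01,  1.95767347e-05]), 'wrist_force': array([ 0.31648045, -0.22823334, -0.55468523]), 'wrist_torque': array([-0.03753415, -0.00273649, -0.0070545 ]), 'width': 85.52853001748392} 72.6
scene {'intrinsics': array([[451.63789336,   0.        , 255.2645369 ],
       [  0.        , 451.63789336, 189.27925248],
       [  0.        ,   0.        ,   1.        ]]), 'rvec': array([ 1.54576301,  2.28428627, -0.63248709]), 'tvec': array([ 177.11410532, -415.91720094, 1171.42464006])}
side {'intrinsics': array([[449.42922512,   0.        , 253.56774089],
       [  0.        , 449.42922512, 193.10131149],
       [  0.        ,   0.        ,   1.        ]]), 'rvec': array([ 0.81767362, -2.58793565,  1.0392031 ]), 'tvec': array([460.88348949, 233.96642817, 811.73674041])}
wrist {'intrinsics': array([[322.03408075,   0.        , 250.08646589],
       [  0.        , 322.03408075, 190.32348449],
       [  0.        ,   0.        ,   1.        ]]), 'T_tool_cam': array([[-5.05203219e-04, -9.61899466e-01, -2.73402930e-01,
         6.87594977e+01],
       [ 9.99999735e-01, -6.29169579e-04,  3.65741498e-04,
         2.77103435e-01],
       [-5.23823357e-04, -2.73402672e-01,  9.61899529e-01,
        -7.00653302e+01],
       [ 0.00000000e+00,  0.00000000e+00,  0.00000000e+00,
         1.00000000e+00]])}
```

View pics/scene0.png

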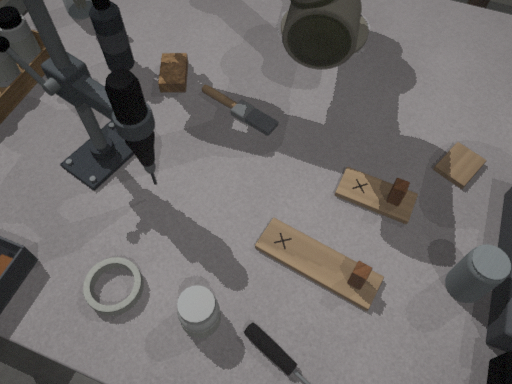

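View pics/side0.png

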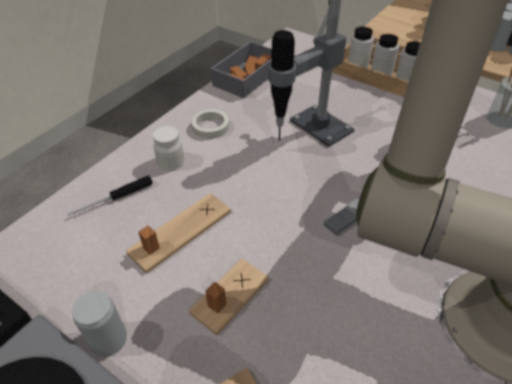

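View pics/wrist0.png

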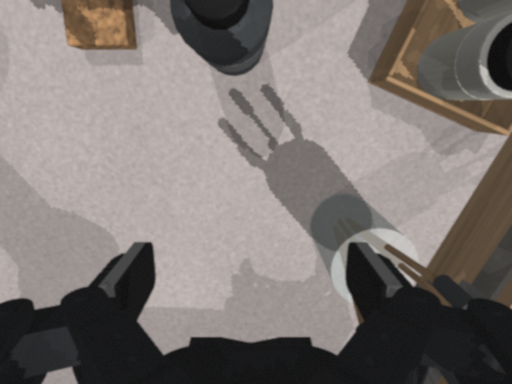

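The longer board is at about (318,262) in scene and (180,232) in side. Its cross is at (283,240) / (207,209), the peg at (360,275) / (149,239), and the bit tip at (155,183) / (280,138). I'll enlarge these.

```bash
python3 - <<'E'
import cv2
def c(src,x,y,w,h,s,out):
    im=cv2.imread(f"pics/{src}.png")[y:y+h,x:x+w]
    im=cv2.resize(im,None,fx=s,fy=s,interpolation=cv2.INTER_CUBIC)
    for k in range(0,w,10):
        cv2.putText(im,str(x+k),(k*s,10),0,.35,(0,0,255),1); cv2.line(im,(k*s,12),(k*s,18),(0,0,255),1)
    for k in range(0,h,10):
        cv2.putText(im,str(y+k),(0,k*s+4),0,.35,(0,0,255),1); cv2.line(im,(24,k*s),(30,k*s),(0,0,255),1)
    cv2.imwrite(f"pics/{out}.png",im)
c("scene0",250,215,135,95,5,"s_board"); c("side0",120,185,120,90,6,"d_board")
c("scene0",130,150,50,45,10,"s_bit"); c("side0",260,105,50,45,10,"d_bit")
E
```

```text
(no output)
```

View pics/s_board.png

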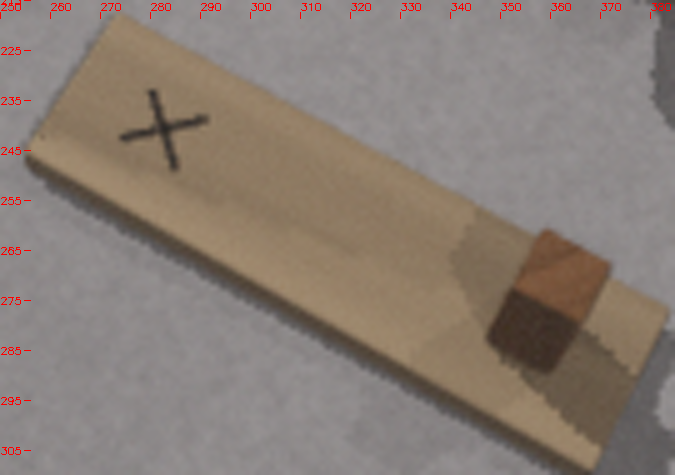

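View pics/d_board.png

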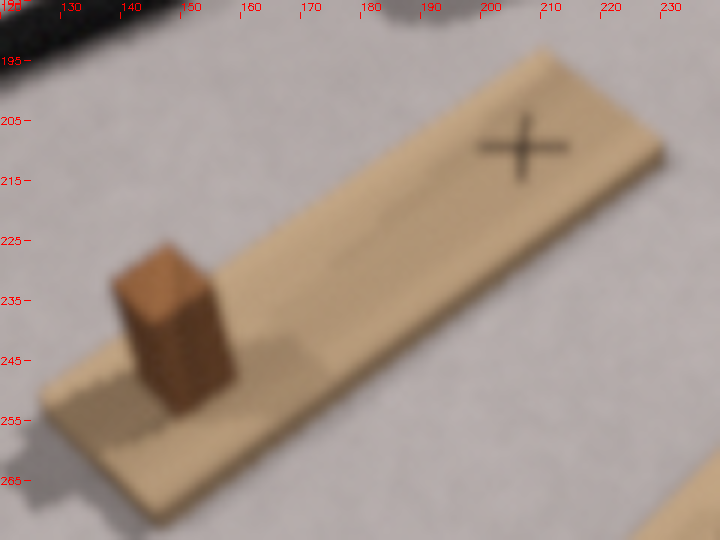

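View pics/s_bit.png

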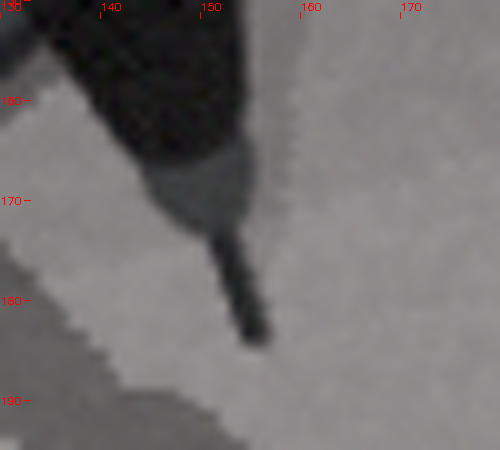

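View pics/d_bit.png

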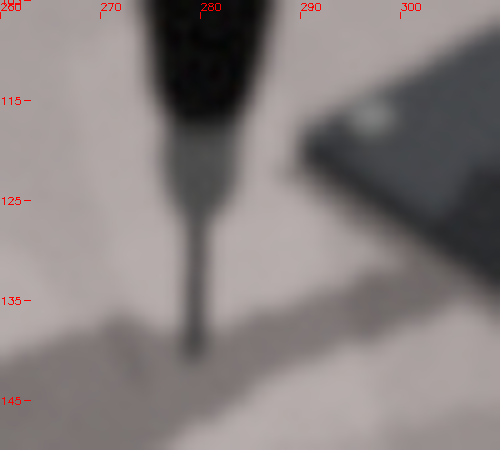

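Read off the crops, scene / side:
- Cross: (283.0,240.8) / (207.2,209.5)
- Peg top centre: (362.2,270.2) / (146.9,232.3)
- Bit tip: (155.5,184.0) / (279.3,140.3)

I also read the four board corners. Next I'll triangulate.

```bash
cat > h.py <<'E'
import numpy as np,cv2
from station import manip
C={n:manip.calibration(n) for n in("scene","side","wrist")}
def P(n):
    c=C[n];R=cv2.Rodrigues(c['rvec'])[0];return c['intrinsics']@np.c_[R,c['tvec']]
def tri(a,b):
    X=cv2.triangulatePoints(P("scene"),P("side"),np.array(a,float).reshape(2,1)-.0,np.array(b,float).reshape(2,1))
    X=(X[:3]/X[3]).ravel()
    e=[]
    for n,p in(("scene",a),("side",b)):
        q=P(n)@np.r_[X,1];e.append(np.hypot(*(q[:2]/q[2]-p)))
    return X,e
def plane(n,p,z):
    c=C[n];R=cv2.Rodrigues(c['rvec'])[0];o=-R.T@c['tvec'];d=R.T@np.linalg.inv(c['intrinsics'])@[p[0],p[1],1.]
    return o+d*(z-o[2])/d[2]
E
python3 - <<'E'
from h import *
np.set_printoptions(precision=1,suppress=True)
for k,a,b,z in [("cross",(283,240.8),(207.2,209.5),15),("peg",(362.2,270.2),(146.9,232.3),70),("bit",(155.5,184.),(279.3,140.3),35),
 ("c1",(273.6,217.4),(230.8,209.7),15),("c2",(255.6,246.4),(210.8,193),15),("c3",(383.6,276.6),(146.7,271.2),15),("c4",(368.4,309.4),(126.7,250.8),15),
 ("shortcross",(361,186),(241.5,280),15),("shortpeg",(400,185),(216,292),70)]:
    X,e=tri(a,b);print(k,X,np.array(e),plane("scene",a,z),plane("side",b,z))
for n in("scene","side"):
    pass
E
```

```text
cross [612.5 108.4  15.2] [0.1 0.1] [612.3 108.2  15. ] [612.7 108.5  15. ]
peg [637.8 255.5  67.4] [0.4 0.3] [638.7 254.7  70. ] [636.2 257.3  70. ]
bit [ 599.9 -161.8   34.1] [0. 0.] [ 600.3 -161.4   35. ] [ 599.4 -160.7   35. ]
c1 [571.6  75.3  11.2] [0.6 0.6] [572.8  74.8  15. ] [569.6  79.3  15. ]
c2 [640.2  63.7  12.1] [0.5 0.4] [641.9  65.1  15. ] [638.   64.7  15. ]
c3 [609.4 299.6  11. ] [0.2 0.1] [611.1 298.8  15. ] [606.9 301.4  15. ]
c4 [677.7 288.3  12.1] [0.2 0.2] [678.9 288.2  15. ] [675.5 289.1  15. ]
shortcross [442.3 212.5  17.1] [0. 0.] [440.8 212.5  15. ] [443.1 211.5  15. ]
shortpeg [444.9 279.8  63.2] [0.9 1. ] [448.8 277.6  70. ] [442.6 284.4  70. ]
```

```bash
python3 - <<'E'
from h import *
np.set_printoptions(precision=0,suppress=True)
S={"foot corners s":[(62,163),(95,186),(138,147),(107,122)],"column base":[(103,155)],"white cup base":[(198,325)],"ring":[(113,285)],"cups far":[(470,290)],"wood block":[(172,85)],"trowel":[(240,108)],"black bottle":[(122,65)],"handle":[(250,330)],"wood2":[(462,165)],"robot base":[(320,50)]}
for k,v in S.items(): print(k,*[plane("scene",p,0)[:2] for p in v])
S={"foot side":[(291,121),(325,142),(353,128),(318,108)],"cup":[(170,163)],"ring":[(210,123)],"handle end":[(152,182)]}
for k,v in S.items(): print(k,*[plane("side",p,0)[:2] for p in v])
for p in [(0,0,0),(0,0,400),(200,-485,300)]:
  for n in("scene","side"):
    q=P(n)@np.r_[p,1];print(p,n,q[:2]/q[2])
# tops: drill top, column
X,e=tri((123,82),(283,36));print("drilltop",X,e)
E
```

```text
foot corners s [ 611. -383.] [ 633. -289.] [ 514. -257.] [ 480. -355.]
column base [ 561. -315.]
white cup base [809.  25.]
ring [ 801. -147.]
cups far [571. 451.]
wood block [ 325. -272.]
trowel [330. -97.]
black bottle [ 312. -415.]
handle [783. 111.]
wood2 [300. 398.]
robot base [79. 15.]
foot side [ 640. -285.] [ 520. -259.] [ 487. -353.] [ 610. -380.]
cup [797.  31.]
ring [ 818. -152.]
handle end [786. 106.]
(0, 0, 0) scene [324.  29.]
(0, 0, 0) side [509. 323.]
(0, 0, 400) scene [ 354. -150.]
(0, 0, 400) side [646. 156.]
(200, -485, 300) scene [ 84. -94.]
(200, -485, 300) side [526.  31.]
drilltop [ 600. -158.  311.] [np.float64(0.19664343358530556), np.float64(0.1398765418505154)]
```

```bash
cat >> h.py <<'E'
from scipy.spatial.transform import Rotation as Ro
def units(start,pts,head):
    # tool down, heading (deg) of tool x
    h=np.radians(head);x=np.array([np.cos(h),np.sin(h),0]);y=np.array([np.sin(h),-np.cos(h),0]);z=np.array([0,0,-1.])
    for p in pts:
        d=(np.array(p,float)-start)/50;print([round(float(v),2) for v in (d@x,d@y,d@z)])
def head():
    q=manip.get_obs()['eef_rot'];R=Ro.from_quat(np.r_[q[1:],q[0]]).as_matrix();return np.degrees(np.arctan2(R[1,0],R[0,0]))
E
python3 - <<'E'
from h import *
print(head())
units([200.5,-485.2,303.9],[(185,-412,304),(170,-340,304),(270,-230,304),(370,-120,304),(390,20,304),(410,160,304)],22.46)
units([370,-120,303.9],[(390,20,304),(410,160,304),(524,208,260),(638,256,230)],22.46)
E
```

```text
22.446944799958732
[0.27, -1.47, -0.0]
[0.55, -2.92, -0.0]
[3.23, -4.19, -0.0]
[5.92, -5.45, -0.0]
[7.36, -7.89, -0.0]
[8.8, -10.32, -0.0]
[1.44, -2.43, -0.0]
[2.88, -4.87, -0.0]
[5.35, -4.89, 0.88]
[7.83, -4.9, 1.48]
```

Request:
jog_arm --motion '[[[0.18,-0.97,0],0],[[0.37,-1.95,0],0],[[0.55,-2.92,0],0],[[1.2,-3.23,0],0],[[1.9,-3.55,0],0],[[2.57,-3.87,0],0],[[3.23,-4.19,0],0],[[4.1,-4.6,0],0],[[5.0,-5.02,0],0],[[5.92,-5.45,0],0]]'

```text
t: 1.15
eef_pos: [370.4, -119.1, 304.0]
eef_rot: [0.0, 0.981, 0.194, 0.0]
wrist_force: [-0.6, -1.0, 0.1]
width: 85.3
```

Request:
jog_arm --motion '[[[0.5,-0.81,0],-1.5],[[1.0,-1.62,0],-3],[[1.44,-2.43,0],-4.5],[[1.92,-3.24,0],-6],[[2.4,-4.05,0],-7.5],[[2.88,-4.87,0],-9],[[3.7,-4.88,0.3],-10.3],[[4.5,-4.88,0.5],-11.6],[[5.3,-4.88,0.7],-11.6],[[6.1,-4.89,1.0],-11.6]]'

```text
t: 2.15
eef_pos: [559.4, 222.4, 253.5]
eef_rot: [0.0, 0.763, 0.646, 0.0]
wrist_force: [-0.0, -0.5, 0.1]
width: 85.5
```

```bash
python3 - <<'E'
from h import *
o=manip.get_obs();print(o['eef_pos'],o['eef_rot'],head(),o['t'])
cv2.imwrite("pics/w1.png",manip.camera("wrist")[:,:,::-1])
units(o['eef_pos'],[(638,256,200)],head())
E
```

```text
[559.4068268  222.3599213  253.50042929] [1.55186049e-04 7.63386328e-01 6.45942120e-01 2.60136984e-04] 80.47270603588242 2.15
[0.92, 1.44, 1.07]
```

View pics/w1.png

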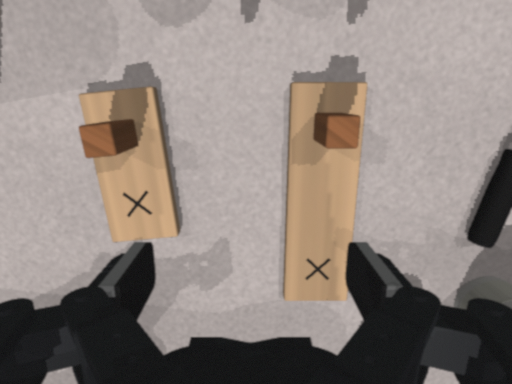

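The wrist view shows the long board upright, with its edges along the tool axes. The peg top is at about (344,131), the cross at (318,269), and the short board is on the left.

```bash
cat >> h.py <<'E'
def wplane(p,z,o):
    q=o['eef_rot'];R=Ro.from_quat(np.r_[q[1:],q[0]]).as_matrix();T=np.array(C['wrist']['T_tool_cam'])
    d=R@T[:3,:3]@np.linalg.inv(C['wrist']['intrinsics'])@[p[0],p[1],1.];c=o['eef_pos']+R@T[:3,3]
    return c+d*(z-c[2])/d[2]
E
python3 - <<'E'
from h import *
o=manip.get_obs()
for p,z in [((344,131),67.5),((344,131),70),((318,269),15),((291,83),15),((366,83),15),((285,299),15),((346,300),15)]: print(p,wplane(p,z,o).round(1))
im=cv2.imread("pics/w1.png")[75:165,280:380];cv2.imwrite("pics/w1c.png",cv2.resize(im,None,fx=6,fy=6,interpolation=2))
E
```

```text
(344, 131) [639.9 255.5  67.5]
(344, 131) [639.3 255.9  70. ]
(318, 269) [614.3 109.4  15. ]
(291, 83) [610.8 298.3  15. ]
(366, 83) [676.8 287.1  15. ]
(285, 299) [575.1  79.1  15. ]
(346, 300) [640.  67.  15.]
```

View pics/w1c.png

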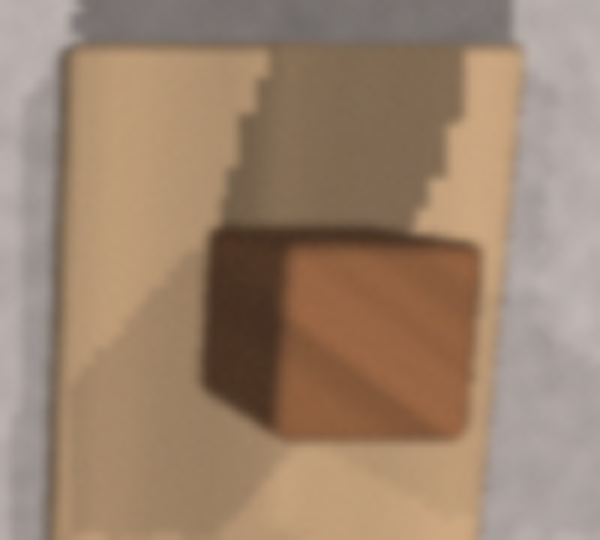

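```bash
python3 - <<'E'
from h import *
o=manip.get_obs();print(o['t'])
units(o['eef_pos'],[(638.3,255.5,200),(638.3,255.5,100)],head())
E
```

```text
2.2
[0.89, 1.39, 0.96]
[0.89, 1.39, 2.96]
```

Request:
jog_arm --motion '[[[0.45,0.7,0.3],0],[[0.89,1.39,0.6],0],[[0.89,1.39,1.1],0],[[0.89,1.39,1.6],0],[[0.89,1.39,2.1],0],[[0.89,1.39,2.5],0],[[0.89,1.39,2.8],0],[[0.89,1.39,2.96],0],[[0.89,1.39,2.96],0]]'

```text
t: 3.1
eef_pos: [633.6, 253.8, 105.1]
eef_rot: [-0.0, 0.764, 0.646, -0.001]
wrist_force: [0.1, -0.3, -0.4]
width: 85.4
```

```bash
python3 - <<'E'
from h import *
o=manip.get_obs();print(o['eef_pos'],head(),o['t'])
cv2.imwrite("pics/w2.png",manip.camera("wrist")[:,:,::-1])
E
```

```text
[633.64377571 253.78594888 105.07763505] 80.44546225129329 3.1
```

View pics/w2.png

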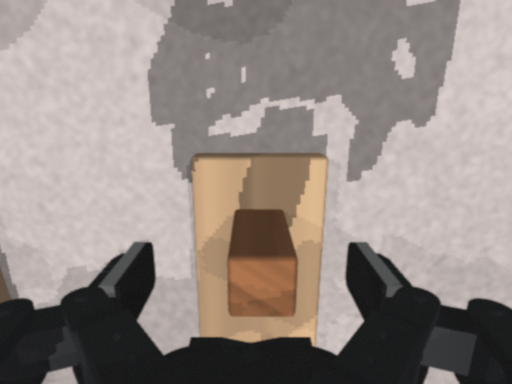

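The peg top is centred at about (262,287), between the fingers but a few mm towards the right finger, because the arm stopped about 5 mm short. I'll hold and re-read.

Request:
jog_arm --motion '[[[0,0,0],0],[[0,0,0],0]]'

```text
t: 3.35
eef_pos: [634.3, 254.0, 107.0]
eef_rot: [0.0, 0.764, 0.646, 0.001]
wrist_force: [-0.2, -0.7, -0.3]
width: 85.9
```

```bash
python3 - <<'E'
from h import *
o=manip.get_obs();print(o['eef_pos'],head(),o['t'])
units(o['eef_pos'],[(638.3,255.5,100)],head())
print(wplane((228.5,258),70,o),wplane((297,258),70,o),wplane((229,314),70,o),wplane((296,314),70,o))
E
```

```text
[634.25426343 253.96001079 106.96427685] 80.45068842171231 3.35
[0.04, 0.07, 0.14]
[628.30096619 267.58658808  70.        ] [653.12590711 263.3792069   70.        ] [624.06436298 243.9544769   70.        ] [649.68892281 239.60352779  70.        ]
```

Request:
jog_arm --motion '[[[0.02,0.08,0.14],0],[[0.02,0.08,0.14],0],[[0.02,0.08,0.14],0],[[0.02,0.08,0.14],0]]'

```text
t: 3.75
eef_pos: [638.0, 254.2, 98.9]
eef_rot: [-0.0, 0.764, 0.646, -0.0]
wrist_force: [-0.2, 0.7, -0.1]
width: 85.5
```

Request:
jog_arm --motion '[[[0,0,0],0],[[0,0,0],0],[[0,0,0],0],[[0,0,0],0],[[0,0,0],0],[[0,0,0],0],[[0,0,0],0],[[0,0,0],0]]' --grip 1

```text
t: 4.55
eef_pos: [638.1, 254.2, 99.1]
eef_rot: [0.0, 0.764, 0.646, 0.0]
wrist_force: [0.1, -0.1, 1.6]
width: 25.2
```

```bash
python3 - <<'E'
from h import *
o=manip.get_obs();print(o['eef_pos'],head(),o['t'],o['width'],o['wrist_force'],o['wrist_torque'])
cv2.imwrite("pics/w3.png",manip.camera("wrist")[:,:,::-1])
cv2.imwrite("pics/sd3.png",manip.camera("side")[:,:,::-1])
E
```

```text
[638.11204985 254.20616759  99.07949688] 80.44795105194511 4.55 25.18235680638494 [ 0.11258403 -0.13010293  1.60112624] [0.0040946  0.0111284  0.01244224]
```

View pics/w3.png

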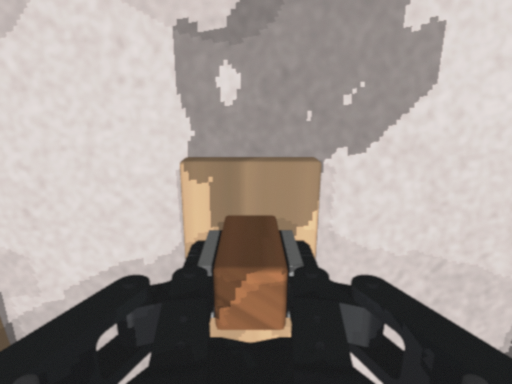

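View pics/sd3.png

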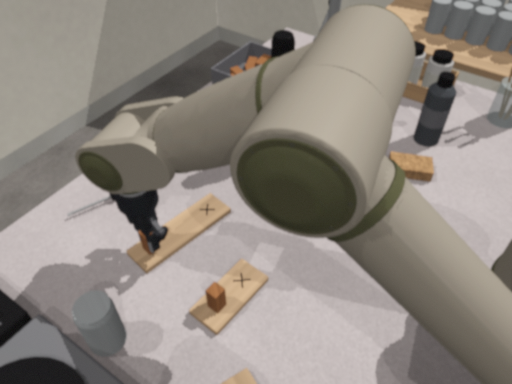

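Grip is good: 25.2 mm on the peg, board unmoved. I'll slide 80% of the way first, then look.

Request:
jog_arm --motion '[[[-0.2,0.02,0],0],[[-0.6,0.07,0],0],[[-1.1,0.13,0],0],[[-1.6,0.19,0],0],[[-2.1,0.25,0],0],[[-2.6,0.32,0],0],[[-3.1,0.38,0],0],[[-3.6,0.44,0],0],[[-4.0,0.49,0],0],[[-4.3,0.52,0],0]]'

```text
t: 5.65
eef_pos: [627.7, 36.3, 99.0]
eef_rot: [-0.0, 0.764, 0.645, 0.0]
wrist_force: [-0.1, 3.6, 3.4]
width: 25.6
```

Request:
jog_arm --motion '[[[0,0,0],0],[[0,0,0],0]]'

```text
t: 5.85
eef_pos: [628.0, 37.5, 99.1]
eef_rot: [0.0, 0.764, 0.646, -0.0]
wrist_force: [-0.2, -2.3, 3.7]
width: 25.4
```

```bash
python3 - <<'E'
from h import *
o=manip.get_obs();print(o['eef_pos'],head(),o['t'],o['width'],o['wrist_force'])
cv2.imwrite("pics/sc4.png",manip.camera("scene")[:,:,::-1])
cv2.imwrite("pics/sd4.png",manip.camera("side")[:,:,::-1])
E
```

```text
[628.00578722  37.51365182  99.0782653 ] 80.43493131401581 5.85 25.373110710795792 [-0.22200988 -2.3030188   3.66502491]
```

View pics/sc4.png

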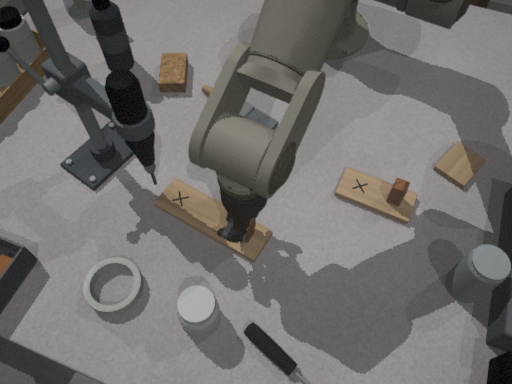

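View pics/sd4.png

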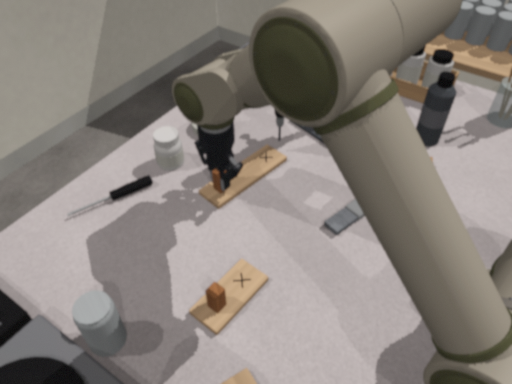

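The board has followed: its cross is now at about scene (180,199) and side (266,156). Both views still show the cross and the bit, so I'll read them closely.

```bash
cat > crop.py <<'E'
import cv2,sys
def c(src,x,y,w,h,s,out):
    im=cv2.imread(f"pics/{src}.png")[y:y+h,x:x+w]
    im=cv2.resize(im,None,fx=s,fy=s,interpolation=cv2.INTER_CUBIC)
    cv2.imwrite(f"pics/{out}.png",im)
a=sys.argv;c(a[1],*map(int,a[2:7]),a[7])
E
python3 crop.py sc4 140 165 60 45 10 sc4c; python3 crop.py sd4 240 120 60 50 10 sd4c
```

```text
(no output)
```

View pics/sc4c.png

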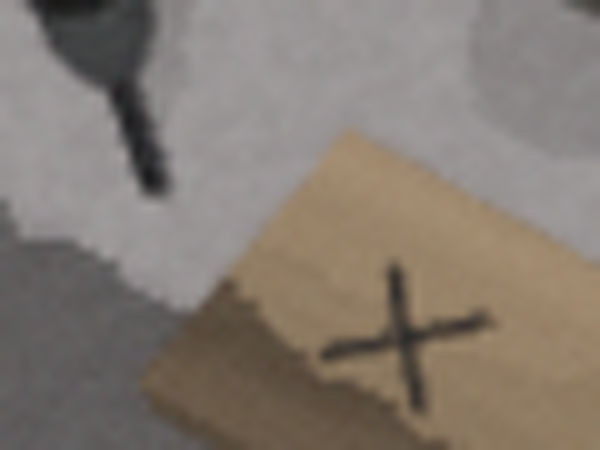

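View pics/sd4c.png

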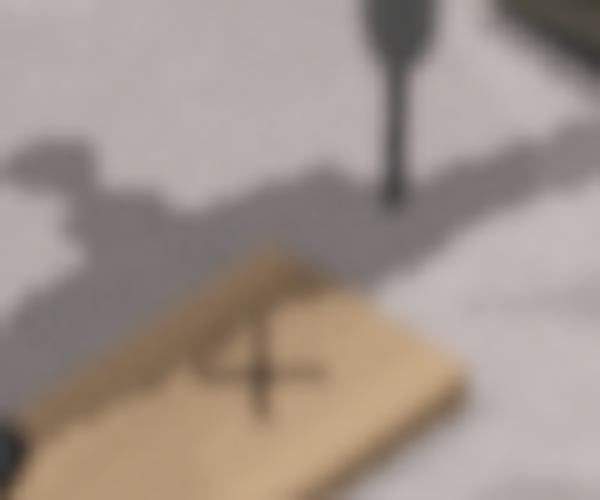

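```bash
python3 - <<'E'
from h import *
np.set_printoptions(precision=1,suppress=True)
a=tri((180.5,198.9),(266.2,157.0));b=tri((155.6,183.8),(279.2,140.4));print(a,b)
print(plane("scene",(180.5,198.9),15),plane("side",(266.2,157),15),plane("scene",(155.6,183.8),35),plane("side",(279.2,140.4),35))
o=manip.get_obs()
for X in [b[0]-a[0]]: X[2]=0;units([0,0,0],[X],80.44)
E
```

```text
(array([ 603.1, -108.6,   15.7]), [np.float64(0.03309579457736008), np.float64(0.026607966382064994)]) (array([ 599.8, -161.4,   34.4]), [np.float64(0.18203961255303974), np.float64(0.1438167814077691)])
[ 602.8 -108.9   15. ] [ 603.6 -109.2   15. ] [ 599.8 -161.5   35. ] [ 599.4 -160.3   35. ]
[-1.05, 0.11, 0.0]
```

Request:
jog_arm --motion '[[[-0.2,0.02,0],0],[[-0.45,0.05,0],0],[[-0.7,0.07,0],0],[[-0.9,0.1,0],0],[[-1.04,0.11,0],0],[[-1.04,0.11,0],0],[[-1.04,0.11,0],0],[[-1.04,0.11,0],0]]'

```text
t: 6.75
eef_pos: [624.8, -15.6, 99.0]
eef_rot: [0.001, 0.764, 0.646, -0.0]
wrist_force: [0.0, -3.4, 5.4]
width: 25.6
```

```bash
python3 - <<'E'
from h import *
o=manip.get_obs();print(o['eef_pos'],head(),o['t'],o['width'],o['wrist_force'])
cv2.imwrite("pics/sc5.png",manip.camera("scene")[:,:,::-1])
cv2.imwrite("pics/sd5.png",manip.camera("side")[:,:,::-1])
E
python3 crop.py sc5 120 150 60 50 10 sc5c; python3 crop.py sd5 250 110 60 50 10 sd5c
```

```text
[624.81090293 -15.58256111  99.02775143] 80.42505518222198 6.75 25.627369126480914 [ 1.37123823e-03 -3.42899960e+00  5.43594007e+00]
```

View pics/sc5c.png

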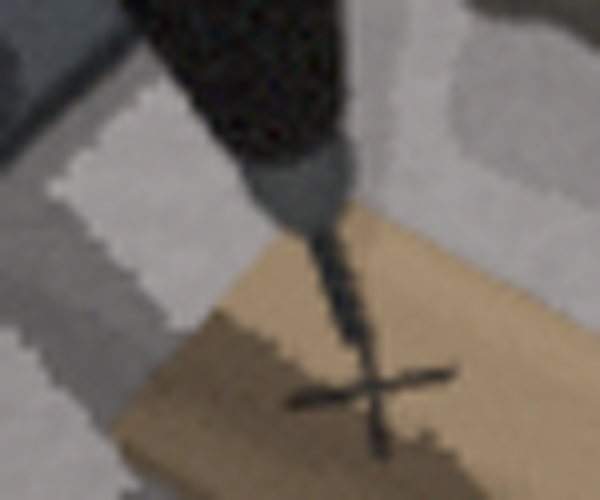

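View pics/sd5c.png

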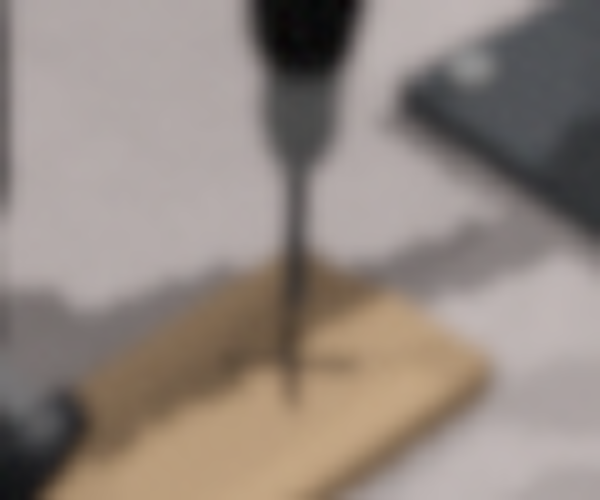

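View pics/sd5.png

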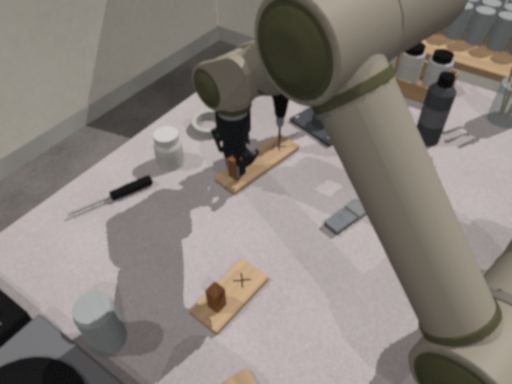

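```bash
python3 - <<'E'
from h import *
np.set_printoptions(precision=1,suppress=True)
print(tri((157.3,188.5),(279.0,146.2)),plane("scene",(157.3,188.5),15),plane("side",(279,146.2),15))
print([ (lambda q:q[:2]/q[2])(P(n)@np.array([600,-161.4,15,1])) for n in("scene","side")])
E
```

```text
(array([ 599.4, -161.4,   15.9]), [np.float64(0.2954154139762962), np.float64(0.23477332177821122)]) [ 598.6 -162.4   15. ] [ 600.  -161.5   15. ]
[array([157.4, 189.2]), array([279. , 146.2])]
```

The cross triangulates to (599.4,-161.4) and the bit to (599.9,-161.5), about 1 mm apart. Releasing and lifting straight up.

Request:
jog_arm --motion '[[[0,0,0],0],[[0,0,0],0],[[0,0,0],0],[[0,0,0],0],[[0,0,0],0],[[0,0,0],0],[[0,0,0],0],[[0,0,0],0]]' --grip 0

```text
t: 7.65
eef_pos: [624.7, -14.3, 98.9]
eef_rot: [-0.0, 0.764, 0.646, -0.0]
wrist_force: [-0.2, -0.1, -0.5]
width: 85.0
```

Request:
jog_arm --motion '[[[0,0,-0.2],0],[[0,0,-0.6],0],[[0,0,-1.1],0],[[0,0,-1.7],0],[[0,0,-2.3],0],[[0,0,-2.8],0],[[0,0,-3.0],0],[[0,0,-3.0],0],[[0,0,-3.0],0]]'

```text
t: 8.55
eef_pos: [624.4, -14.3, 247.7]
eef_rot: [-0.001, 0.764, 0.646, -0.001]
wrist_force: [-0.3, -0.4, -0.6]
width: 85.2
```

```bash
python3 - <<'E'
from h import *
o=manip.get_obs();print(o['eef_pos'],head(),o['t'],o['width'],o['wrist_force'])
cv2.imwrite("pics/sc6.png",manip.camera("scene")[:,:,::-1])
cv2.imwrite("pics/sd6.png",manip.camera("side")[:,:,::-1])
E
python3 crop.py sc6 120 150 60 50 12 sc6c; python3 crop.py sd6 200 110 110 90 7 sd6c
```

```text
[624.42055376 -14.29151661 247.70297134] 80.4441775152919 8.55 85.17676774778266 [-0.29187012 -0.44997023 -0.64934302]
```

View pics/sc6c.png

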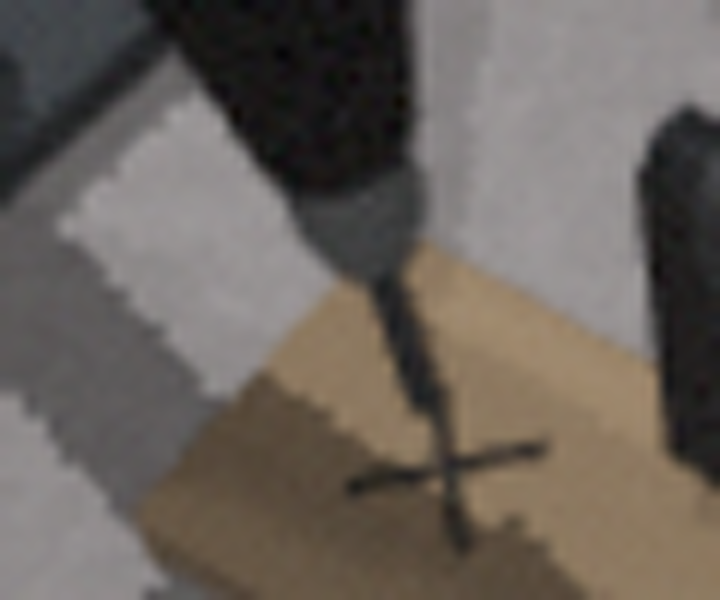

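View pics/sd6c.png

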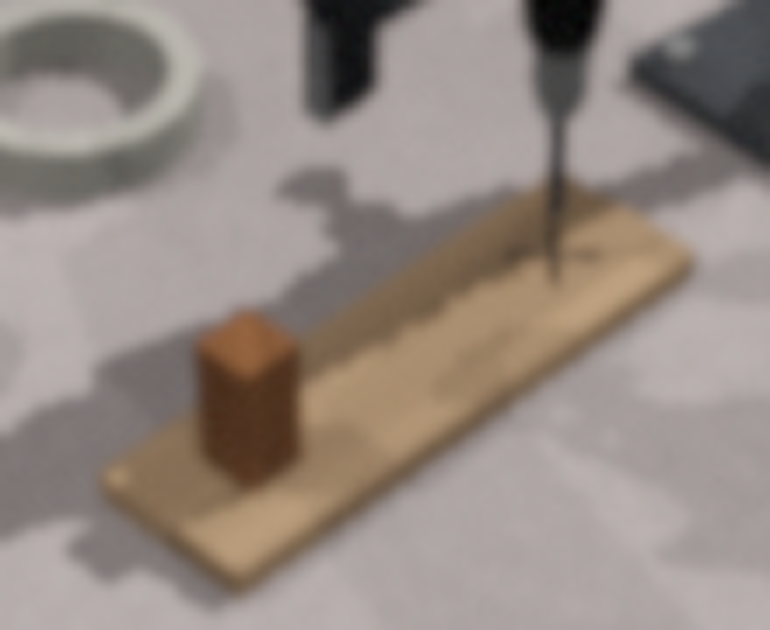

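View pics/sc6.png

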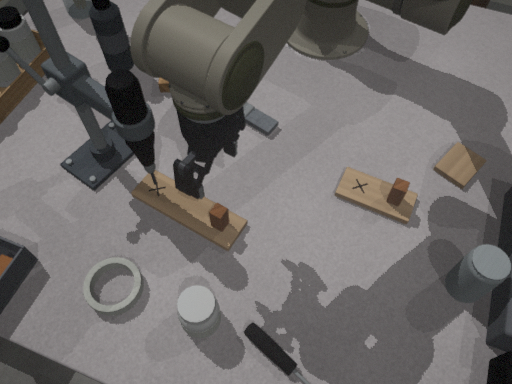

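After release the cross is at scene (157.3,188.8) and side (279.3,146.6). The point under the bit is predicted at (157.4,189.2) / (279.0,146.2), so they agree within about 1 mm. The board lies flat, the gripper is clear above it, and the short board has not moved. Handing in.

```bash
python3 - <<'E'
from h import *
print(tri((157.25,188.8),(279.3,146.6)),manip.get_obs()['qd'].round(3))
manip.sign_off()
E
```

```text
(array([ 599.09227822, -162.12107735,   14.09222245]), [np.float64(0.20878922360130742), np.float64(0.16604617587491174)]) [-0.001 -0.002 -0.005 -0.001  0.003  0.   ]
the job is handed in; nothing more can be done
```

I slid the long board along the bench by its peg, about 270 mm, until its cross sat under the drill bit. I then opened the gripper, lifted it clear and handed the job in at about 8.7 s.

- **Cross position:** the final two-view check put the cross at (599.1, -162.1) mm and the bit tip at (599.8, -161.4) mm. That is about 1 mm apart, within the 2 mm calibration accuracy. No finer check was possible.
- **Board and arm state:** the board lies flat with nothing touching it, and the arm was essentially still. I had no later picture to confirm the board stayed put.
- **Other objects:** in the pictures the short board and the drill stand look unmoved. The highest wrist force I read was about 6.5 N.
- **Disagreements:** the wrist camera and the two fixed cameras differed by up to 2 mm on the cross and about 2.5 mm on the peg. The arm also stopped about 5 mm short on the first approach to the peg, and I corrected that before gripping.

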